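# Sweep the lino chips into the tray

### The arm

A 7-joint arm with a two-finger parallel gripper is mounted at the origin on the work surface. World frame = base frame: x ahead of the robot, y to its left, z up, the work surface at z = 0. Lengths are in m, angles in rad, forces in N, time in s.
With the tool pointing down it reaches from about 0.4 to 0.9 m from the base axis. Payload 5.6 kg.
Tool frame: the origin (TCP) lies at the very end of the fingers, on their centre line; the grasp point (between the pads) lies 19 mm behind it (arm.pinch_z is the distance from the TCP to the grasp point, in m); z points along the fingers, y is the direction in which the jaws open and shut (so a half turn about z gives the same grasp; the last joint's range is limited). The gripper opens to 92 mm and grips with 3 to 60 N. Pads are 20 mm wide; open, the fingers measure 128 mm over their backs; the gripper's body (75 mm by 189 mm) begins 69 mm behind the grasp point.
Start: joints at [1.282, 0.468, -0.012, 1.603, 0.006, 1.071, -0.056], TCP at [0.158, -0.63, 0.181] pointing down, gripper open.
Joint ranges: [-2.53, 2.53], [-0.31, 2.02], [-1.57, 1.55], [0.28, 2.44], [-1.29, 4.43], [0.15, 1.84], [-2.92, 2.92]. Speed limits (rad/s): [2.57, 2.57, 3.14, 3.14, 3.14, 3.14, 3.14].

### API

Orientations are given as a rotation vector (axis times angle).
In Python, from rig import readout, viewer, arm, models gives the robot as it stands.
- The arm moves only by the shell command python3 -m crank 'ROWS' [FORCE]. ROWS is JSON, a list of rows, each a list of 3 entries, a list of its own where there are three numbers: the shift along the tool's x, y, z in units of 25 mm (1.0 is 25 mm), then the turn, a rotation vector about the tool's x, y, z in units of 6 degrees (1.0 is 6 degrees), then the opening, from -1 (shut) to 1 (fully open). In form: [[[dx, dy, dz], [wx, wy, wz], fingers], ...]. A call has 1 to 20 rows; each row is the pose to reach, as a shift and turn from the pose measured when the call began, along the tool's axes at that moment; what a row does not reach only later rows make up. A row lasts 1/8 s, in which the tool goes at most 62.5 mm and 10.7 degrees, less where a joint would pass 70% of its speed; a pose out of reach is approached as far as the arm can. A call with a gripper value outside its range is refused whole. The fingers move at their own pace and stop on an object; FORCE is the grip in N (left out, the last holds). Time passes only in rows, so rows that repeat a pose let the fingers close. It gives the time, the measured TCP pose, the force and the opening at its end, in the units of the state.
- readout.read_state(): the state, without advancing time (a new reading comes with each control period).
- viewer.get_image(name): name is "side" or "top"; returns (picture, depth): 420x560x3 uint8, red, green, blue; 420x560 float32, m along the optical axis (not along the pixel's ray), 0 where there is no reading.
- viewer.camera_info(name): a dict with "vfov" (degrees; the focal length in pixels is half the picture's height over the tangent of half this angle, whatever the lens; pixels are square), "cx", "cy" (the principal point, pixels), "k1" (the pictures are not rectified: a ray, as slopes to the right and down, at radius r is drawn at 1 + k1 r^2 times it, then the intrinsics apply), "R" (3x3) and "t" (3): a world point X has camera coordinates R X + t. Camera axes: x right, y down, z forward; pixel columns grow to the right and rows downward; lengths in m; the calibration is good to about 2 mm. A picture is of the moment at which its call begins. camera_info takes no time and is no camera call.
- arm.sign_off(): hands the job in, once; it reports no verdict.
Trained networks look in the newest picture that a camera, given by its name, has taken for a name from the list of things; names that differ only in an ending like _2 or _b are one class to them, and where a whole thing is asked for, a point or a joint stands for the part that bears it (a point fixed in the world has none). Each returns a list of dicts, best first, with "score" (0 to 1); they miss things now and then, are a little off and sometimes report something else, mostly with a low value. They report only what shows in the picture. A call takes as long as a camera call. They do not tell look-alikes from the thing itself.
- models.trace(camera, thing): "mask" (420x560 bool, what is visible of it) and "box" ([left, top, width, height] in pixels, round what is visible of it).
The state is a dict: "time_s": time; "q": joint angles; "qd": joint speeds; "joint_efforts": joint torques, N m; "tool_pos": TCP position; "ee_rot": TCP orientation; "ft_force": force on the tool from outside, world axes, zero at the start; "torque": the same for the moment, N m; "grip_width": opening from 0.0 (shut) to 1.0 (fully open).
Only numpy, scipy, OpenCV 4.12 (cv2) and the standard library are available. Lean on these libraries where they do the work, as an engineer would, in place of code of your own. Each camera call takes 0.05 s, during which the arm holds its last target. There are 200 camera calls.

### The job

Pick up the wooden scraper block and use it to sweep both lino chips off the red carving board into the white tray joined to its end; move the chips with the block only, not with the gripper. Then stand the block back upright on the bench where you found it and let go.

Things in the scene. Friction and masses are not known exactly. Their poses are not given: they have to be found in the camera images.
- scraper_mid (a point): Pale wooden scraper block, black rubber foot, standing on the bench: 140 mm long (x), 28 thick (y), 70 high (z up), about 0.22 kg. Lower 34 mm full length; above it a grip 90 mm long, sides flush: pinch it across y, in the top 36 mm, so that the fingers pass over the chips. Point: its centre, 35 mm above the foot. Nearby stands a tool not needed: dark round disc with bar handle.
- station: Fixed red carving board with a white tray joined to its end. Origin: centre of the board's underside, at bench level. Board 180 (x) by 240 mm (y), flat rimless top 30 mm up. The tray adjoins its -y end, y -120 to -225 mm, 180 wide; floor 4 mm up, rim 20 mm up (10 below the board's top), walls 5; the board's end is its fourth wall. Sweep towards -y.
- chip_a_mid (a point): Loose tan lino offcut, 30 x 22 x 12 mm, 10 g, lying flat on the red board. The point is its centre, 6 mm above its underside.
- chip_b_mid (a point): Loose grey-green lino offcut, 30 x 22 x 12 mm, 10 g, lying flat on the red board. The point is its centre, 6 mm above its underside.
Not all that is in view belongs to the job. There is more than one size of the part that bears scraper_mid; the job needs the middle-sized. There is more than one size of the part that bears chip_a_mid; the job needs the smaller.

How it is judged:
By the outcome, as a careful person would: the job done as asked, in the order asked, and still so for the second after the job is handed in, with the robot touching nothing.
It also fails if it takes over 54 s, if anything falls off the work surface, if the arm or the gripper's body presses on something with over 40 N, if the wrist force passes 120 N, or if a joint passes its speed limit or range.

## Working session

There is one attempt and no reset: what is moved stays moved. The work goes in short steps, Python scripts to look and compute and a shell command to move; the robot and the scene stay as the last step left them, time stands still between calls to the robot, and variables do not carry over. Pictures are saved under pics/ and viewed, about 8 in all and at most 12, crops included, and the job is handed in when it is done.

```bash
mkdir -p pics; ls
cat > h.py <<'E'
import numpy as np, cv2
from rig import readout, viewer, arm, models
from scipy.spatial.transform import Rotation as Ro
def save(n,img): cv2.imwrite('pics/'+n+'.png',np.ascontiguousarray(img[...,::-1]))
def cloud(name,depth):
    c=viewer.camera_info(name);H,W=depth.shape
    f=H/2/np.tan(np.radians(c['vfov'])/2)
    v,u=np.mgrid[:H,:W].astype(float)
    xd=(u-c['cx'])/f; yd=(v-c['cy'])/f
    x,y=xd.copy(),yd.copy()
    for _ in range(20):
        s=1+c['k1']*(x*x+y*y); x,y=xd/s,yd/s
    P=np.stack([x*depth,y*depth,depth],-1)
    return (P-np.array(c['t']))@np.array(c['R'])
E
python3 - <<'E'
from h import *
s=readout.read_state();print(s)
for n in ['top','side']:
    im,d=viewer.get_image(n);save(n+'0',im);P=cloud(n,d);np.savez('/tmp/'+n,im=im,d=d,P=P)
    for t in ['scraper_mid','station','chip_a_mid','chip_b_mid']:
        for r in models.trace(n,t):
            m=r['mask']&(d>0);p=P[m]
            print(n,t,round(r['score'],2),r['box'],np.round(np.median(p,0),3),np.round(np.percentile(p,[2,98],axis=0),3).tolist())
E
```

```text
pics
{'time_s': 0.0, 'q': array([ 1.28199653,  0.46838353, -0.01163052,  1.60361298,  0.00601563,
        1.07141115, -0.05628914]), 'qd': array([-0.00039777, -0.00083503,  0.00039301, -0.00150144, -0.0001439 ,
       -0.00124134,  0.0005846 ]), 'joint_efforts': array([ 1.05736377e-03, -5.20577037e+01, -1.18682528e-02, -2.43750662e+01,
       -5.65039285e-02,  1.71570102e-02,  1.77476077e-04]), 'tool_pos': array([ 0.15794881, -0.62985276,  0.18054071]), 'ee_rot': array([-3.11616657e+00, -3.84883368e-01,  5.37326169e-04]), 'ft_force': array([ 0.22242986,  1.06627821, -0.18918024]), 'torque': array([-0.02538409, -0.05861723, -0.000656  ]), 'grip_width': 0.9978280895364994}
top scraper_mid 0.87 [432.7, 169.5, 62.8, 47.0] [ 0.517 -0.614  0.063] [[0.461, -0.697, 0.006], [0.576, -0.546, 0.098]]
top scraper_mid 0.82 [379.8, 187.3, 33.4, 42.9] [ 0.484 -0.418  0.051] [[0.43, -0.463, 0.007], [0.544, -0.38, 0.075]]
top scraper_mid 0.56 [329.0, 236.1, 36.2, 15.7] [ 0.386 -0.282  0.051] [[0.37, -0.335, 0.022], [0.406, -0.239, 0.057]]
top station 0.83 [113.8, 156.0, 133.0, 88.9] [0.521 0.158 0.029
[... 611 characters left out ...]
073]]
side scraper_mid 0.74 [328.8, 171.8, 7.3, 32.0] [ 0.383 -0.257  0.047] [[0.367, -0.316, 0.003], [0.404, -0.234, 0.055]]
side scraper_mid 0.68 [302.8, 91.7, 42.2, 38.3] [ 0.519 -0.602  0.047] [[0.462, -0.68, 0.006], [0.579, -0.541, 0.096]]
side station 0.82 [138.1, 231.4, 151.5, 146.9] [0.519 0.199 0.03 ] [[0.417, 0.0, 0.002], [0.63, 0.341, 0.034]]
side chip_a_mid 0.69 [182.6, 300.3, 12.2, 13.5] [0.566 0.236 0.042] [[0.555, 0.226, 0.031], [0.583, 0.247, 0.046]]
side chip_a_mid 0.67 [129.9, 378.3, 17.0, 24.4] [0.575 0.414 0.018] [[0.561, 0.394, 0.007], [0.595, 0.436, 0.021]]
side chip_b_mid 0.56 [219.0, 286.8, 16.5, 12.7] [0.503 0.164 0.042] [[0.487, 0.149, 0.031], [0.518, 0.174, 0.045]]
```

View pics/top0.png

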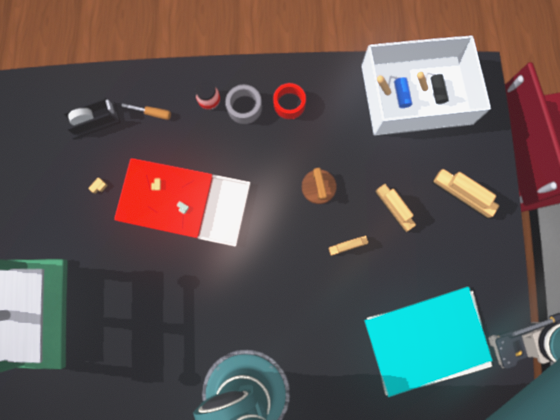

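Run:
```python
from h import *
z=np.load('/tmp/top.npz');P=z['P'];d=z['d'];im=z['im']
save('crop0',cv2.resize(im[150:260,310:510],None,fx=4,fy=4,interpolation=cv2.INTER_CUBIC))
def rect(m,l):
    r=cv2.minAreaRect(P[m][:,:2].astype(np.float32));print(l,m.sum(),[np.round(x,3) for x in r])
v,u=np.mgrid[:420,:560]
for n in ['top','side']:
    z=np.load('/tmp/%s.npz'%n);P=z['P'];d=z['d'];im=z['im'].astype(int)
    def box(x0,x1,y0,y1,z0,z1): return (d>0)&(P[...,0]>x0)&(P[...,0]<x1)&(P[...,1]>y0)&(P[...,1]<y1)&(P[...,2]>z0)&(P[...,2]<z1)
    print(n)
    rect(box(.41,.56,-.48,-.36,.062,.08),'grip');rect(box(.41,.56,-.48,-.36,.01,.08),'all')
    rect(box(.41,.56,-.48,-.36,.03,.045),'lower')
    red=(im[...,0]>1.8*im[...,1])
    rect(box(.38,.68,-.05,.4,.02,.036)&red,'board')
    rect(box(.38,.68,-.05,.4,.0145,.06),'station')
    rect(box(.54,.60,.2,.26,.037,.05),'chipa');rect(box(.47,.54,.12,.2,.037,.05),'chipb')
    for nm,b in [('grip',(.41,.56,-.48,-.36,.062,.08))]:
        print(np.round(np.median(P[box(*b)],0),3))
```

```text
top
grip 359 [array([ 0.488, -0.423]), array([0.091, 0.03 ]), np.float64(35.621)]
all 761 [array([ 0.488, -0.424]), array([0.14 , 0.031]), np.float64(33.524)]
lower 234 [array([ 0.488, -0.424]), array([0.139, 0.031]), np.float64(33.524)]
board 5204 [array([0.536, 0.215]), array([0.243, 0.181]), np.float64(76.667)]
station 5790 [array([0.532, 0.199]), array([0.414, 0.181]), np.float64(76.677)]
chipa 68 [array([0.57 , 0.238]), array([0.033, 0.027]), np.float64(87.302)]
chipb 80 [array([0.503, 0.16 ]), array([0.03 , 0.022]), np.float64(55.407)]
[ 0.486 -0.423  0.07 ]
side
grip 205 [array([ 0.489, -0.421]), array([0.089, 0.033]), np.float64(35.853)]
all 746 [array([ 0.488, -0.42 ]), array([0.141, 0.036]), np.float64(35.853)]
lower 198 [array([ 0.487, -0.419]), array([0.139, 0.035]), np.float64(34.699)]
board 7519 [array([0.536, 0.218]), array([0.24 , 0.183]), np.float64(76.756)]
station 8359 [array([0.531, 0.2  ]), array([0.414, 0.183]), np.float64(76.949)]
chipa 121 [array([0.57 , 0.236]), array([0.023, 0.031]), np.float64(89.358)]
chipb 108 [array([0.503, 0.163]), array([0.029, 0.024]), np.float64(57.03)]
[ 0.487 -0.417  0.07 ]
```

View pics/crop0.png

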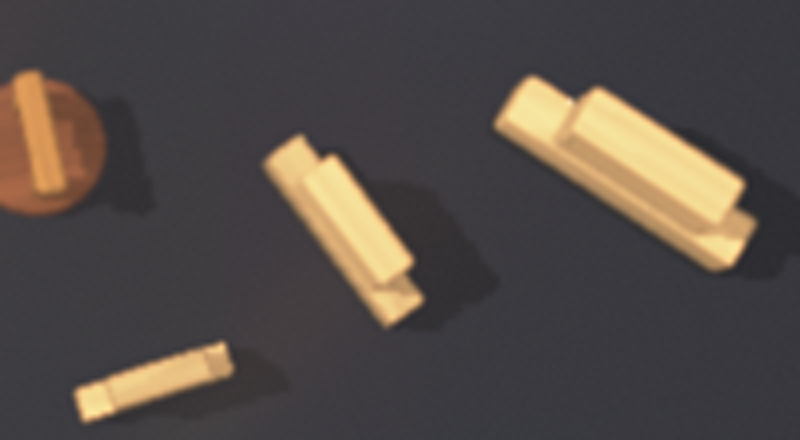

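Run:
```python
from h import *
s=readout.read_state();R=Ro.from_rotvec(s['ee_rot'])
print(R.as_matrix().round(3))
# grasp: z down, tool y across block; long axis at 34.7 deg
L=np.radians(34.8)
for sg in (1,-1):
    x=sg*np.array([np.cos(L),np.sin(L),0]);z=np.array([0,0,-1.]);y=np.cross(z,x)
    print(sg,(R.inv()*Ro.from_matrix(np.c_[x,y,z])).as_rotvec()/np.radians(6))
print(R.inv().apply(np.array([.488,-.421,.15])-s['tool_pos'])/.025)
z=np.radians(-13.3);ys=np.array([-np.sin(z),np.cos(z)]);xs=np.array([np.cos(z),np.sin(z)])
for c in [(.57,.237),(.503,.1615)]:
    e=np.array(c)-[.536,.2165];print('chip in station',e@xs,e@ys)
```

```text
[[ 0.97   0.243 -0.   ]
 [ 0.243 -0.97   0.   ]
 [-0.    -0.    -1.   ]]
1 [-8.11977953e-04  6.49851304e-04 -3.45386991e+00]
-1 [9.13239694e-04 1.14107719e-03 2.65461301e+01]
[14.83807106 -4.91704084  1.25655338]
chip in station 0.02837206206206478 0.02777185795632583
chip in station -0.019462167256298197 -0.0611164793299473
```

Candidates: blocks at (348,245) small, (395,207) middle (140 mm measured, 70 high), (467,192) large, and the disc tool at (319,185). I choose (395,207). For the tan chip, (97,186) is larger and off the board. I choose (156,184) on the board, with the grey-green chip at (182,208).

```bash
python3 -m crank '[[[2.4,-0.8,0.2],[0,0,-0.6],1],[[4.8,-1.6,0.4],[0,0,-1.2],1],[[7.2,-2.4,0.6],[0,0,-1.8],1],[[9.6,-3.2,0.8],[0,0,-2.4],1],[[12,-4,1],[0,0,-3],1],[[14.84,-4.92,1.25],[0,0,-3.45],1],[[14.84,-4.92,1.25],[0,0,-3.45],1],[[14.84,-4.92,1.25],[0,0,-3.45],1],[[14.84,-4.92,1.25],[0,0,-3.45],1],[[14.84,-4.92,1.25],[0,0,-3.45],1],[[14.84,-4.92,1.25],[0,0,-3.45],1]]' 40
python3 - <<'E'
from h import *
s=readout.read_state();R=Ro.from_rotvec(s['ee_rot'])
print(R.as_matrix().round(3),s['q'].round(2))
ims=[]
for n in ['top','side']:
    im,d=viewer.get_image(n);P=cloud(n,d)
    m=(d>0)&(P[...,0]>.41)&(P[...,0]<.56)&(P[...,1]>-.5)&(P[...,1]<-.35)&(P[...,2]>.01)&(P[...,2]<.08)
    r=cv2.minAreaRect(P[m][:,:2].astype(np.float32));print(r)
    ims.append(cv2.resize(im[100:260,240:460],None,fx=2.5,fy=2.5))
save('c1',np.vstack(ims)[:800])
print(R.inv().apply(np.array([.488,-.4215,.036])-s['tool_pos'])/.025)
E
```

```text
time_s: 1.88
tool_pos: [0.487, -0.4221, 0.1504]
ee_rot: [2.999, 0.935, -0.0]
ft_force: [-0.4, -0.4, 0.6]
grip_width: 1.003
[[ 0.823  0.569 -0.   ]
 [ 0.569 -0.823 -0.   ]
 [-0.     0.    -1.   ]] [ 0.8   0.5  -0.18  1.64  0.1   1.02 -0.39]
((0.4809355139732361, -0.4129192531108856), (0.1396387666463852, 0.05566386133432388), 33.53887939453125)
((0.48684442043304443, -0.41931256651878357), (0.14041098952293396, 0.037012483924627304), 34.28881072998047)
[4.87660606e-02 3.64369485e-03 4.57656231e+00]
```

```bash
python3 -m crank '[[[0,0,1.5],[0,0,0],1],[[0.05,0,3],[0,0,0],1],[[0.05,0,4.1],[0,0,0],1],[[0.05,0,4.55],[0,0,0],1],[[0.05,0,4.55],[0,0,0],1],[[0.05,0,4.55],[0,0,0],-1],[[0.05,0,4.55],[0,0,0],-1],[[0.05,0,4.55],[0,0,0],-1],[[0.05,0,4.55],[0,0,0],-1],[[0.05,0,4.55],[0,0,0],-1],[[0.05,0,4.55],[0,0,0],-1]]' 40
python3 - <<'E'
from h import *
s=readout.read_state();print(s['tool_pos'],s['ee_rot'],s['ft_force'],s['grip_width']*92)
E
```

```text
time_s: 3.35
tool_pos: [0.4885, -0.4208, 0.0366]
ee_rot: [2.998, 0.937, -0.0]
ft_force: [-0.6, 0.1, 0.8]
grip_width: 0.369
[ 0.488475   -0.42080993  0.03659005] [ 2.99842656e+00  9.37067883e-01 -1.54394389e-04] [-0.64643303  0.13788217  0.76276207] 33.939375282675286
```

```bash
python3 -m crank '[[[0,0,0],[0,0,0],-1],[[0,0,0],[0,0,0],-1],[[0,0,0],[0,0,0],-1],[[0,0,0],[0,0,0],-1]]'
python3 - <<'E'
from h import *
s=readout.read_state();R=Ro.from_rotvec(s['ee_rot']);print(s['tool_pos'],s['grip_width']*92,s['ft_force'])
print(R.as_matrix().round(4))
z=np.radians(-13.3);c,q=np.cos(z),np.sin(z)
RT=Ro.from_matrix(np.c_[[c,q,0],[q,-c,0],[0,0,-1.]])
print((R.inv()*RT).as_rotvec()/np.radians(6))
for st in [(.005,.085),(.005,-.06)]:
    w=np.array([.536,.2165])+st[0]*np.array([c,q])+st[1]*np.array([-q,c]);print(w,R.inv().apply(np.r_[w,.15]-s['tool_pos'])/.025)
E
```

```text
time_s: 3.85
tool_pos: [0.4914, -0.4234, 0.0395]
ee_rot: [2.992, 0.935, 0.007]
ft_force: [1.4, -2.1, 9.3]
grip_width: 0.003
[ 0.49139454 -0.42339692  0.03950611] 0.2860771553569553 [ 1.39412137 -2.11673957  9.31213785]
[[ 0.8221  0.5693  0.006 ]
 [ 0.5694 -0.8221 -0.0053]
 [ 0.0019  0.0078 -1.    ]]
[ 0.06254693 -0.0484862   8.00082836]
[0.56042012 0.29806996] [ 18.70923904 -22.11740605  -4.55689905]
[0.52706291 0.15695902] [ 14.3986233  -18.23692863  -4.53483316]
```

Run:
```python
from h import *
ims=[]
for n in ['top','side']:
    im,d=viewer.get_image(n);P=cloud(n,d)
    for r in models.trace(n,'scraper_mid'): print(n,r['score'],r['box'],np.round(np.percentile(P[r['mask']&(d>0)],[2,50,98],axis=0),3).tolist())
    ims.append(cv2.resize(im[100:260,240:460],None,fx=1.8,fy=1.8,interpolation=cv2.INTER_CUBIC))
save('c2',np.hstack(ims))
```

```text
top 0.87 [462.2, 181.9, 39.5, 37.3] [[0.456, -0.703, 0.002], [0.494, -0.647, 0.077], [0.537, -0.607, 0.099]]
top 0.78 [329.0, 238.9, 37.8, 12.6] [[0.371, -0.335, 0.022], [0.387, -0.285, 0.052], [0.407, -0.239, 0.057]]
top 0.57 [378.3, 188.1, 26.5, 38.3] [[0.438, -0.439, 0.01], [0.511, -0.399, 0.055], [0.545, -0.376, 0.075]]
side 0.97 [296.1, 135.9, 44.7, 26.0] [[0.427, -0.466, 0.0], [0.484, -0.408, 0.036], [0.551, -0.374, 0.074]]
side 0.89 [301.9, 90.7, 48.2, 39.7] [[0.46, -0.688, 0.006], [0.492, -0.64, 0.045], [0.582, -0.537, 0.095]]
side 0.69 [328.8, 170.7, 6.9, 35.5] [[0.367, -0.334, -0.0], [0.384, -0.259, 0.042], [0.415, -0.234, 0.057]]
```

View pics/c2.png

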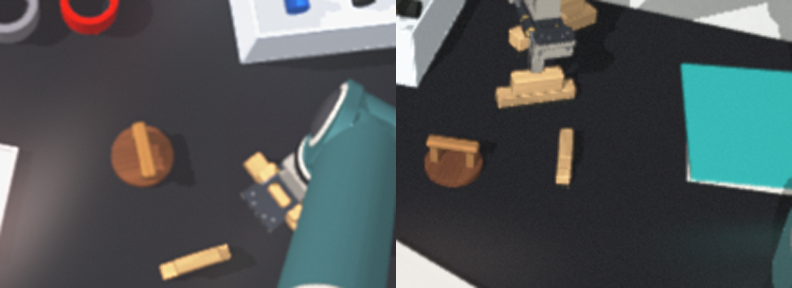

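Run:
```python
from h import *
s=readout.read_state();print(s['tool_pos'],s['grip_width'],s['ft_force'],s['q'].round(3))
ims=[]
u0=np.array([np.cos(np.radians(34.7)),np.sin(np.radians(34.7))]);n0=np.array([-u0[1],u0[0]])
for n in ['top','side']:
    im,d=viewer.get_image(n);P=cloud(n,d);I=im.astype(int)
    wood=(I[...,0]>I[...,2]*1.35)&(I[...,0]>110)
    m=wood&(d>0)&(P[...,0]>.40)&(P[...,0]<.57)&(P[...,1]>-.5)&(P[...,1]<-.34)&(P[...,2]>.005)&(P[...,2]<.09)
    e=P[m][:,:2]-s['tool_pos'][:2]
    A=np.c_[e@u0,e@n0,P[m][:,2]]*1000
    print(n,m.sum())
    for lo,hi in [(5,20),(20,33),(37,50),(50,64),(66,80)]:
        k=(A[:,2]>=lo)&(A[:,2]<hi)
        if k.sum(): print(lo,k.sum(),np.percentile(A[k],[2,25,50,75,98],axis=0).round().tolist(), cv2.minAreaRect(A[k][:,:2].astype(np.float32)))
    ims.append(cv2.resize(im[110:190,280:380] if n=='side' else im[160:240,350:450],None,fx=4,fy=4,interpolation=cv2.INTER_CUBIC))
save('c3',np.hstack(ims))
```

```text
[ 0.49142556 -0.42346762  0.03948572] 0.0060295885334930716 [ 1.7223403  -1.90913005  8.4545213 ] [ 0.78   0.632 -0.167  1.703  0.137  0.81  -0.414]
top 322
5 19 [[-56.0, 0.0, 5.0], [-4.0, 15.0, 10.0], [45.0, 15.0, 14.0], [58.0, 17.0, 15.0], [69.0, 18.0, 19.0]] ((8.07034683227539, 15.101088523864746), (20.56409454345703, 129.6615447998047), 79.02912139892578)
20 35 [[-57.0, -3.0, 22.0], [-34.0, 12.0, 26.0], [50.0, 16.0, 31.0], [58.0, 17.0, 32.0], [67.0, 52.0, 33.0]] ((-8.147499084472656, 30.849090576171875), (89.62583923339844, 157.2323760986328), 42.22509765625)
37 35 [[-41.0, -9.0, 37.0], [46.0, -4.0, 38.0], [53.0, -0.0, 39.0], [58.0, 10.0, 41.0], [65.0, 21.0, 48.0]] ((12.55450439453125, 9.961548805236816), (23.99017333984375, 111.43727111816406), 81.93569946289062)
50 21 [[-44.0, 18.0, 51.0], [-18.0, 20.0, 54.0], [-1.0, 21.0, 57.0], [28.0, 22.0, 61.0], [40.0, 23.0, 64.0]] ((-1.7096519470214844, 21.187437057495117), (3.8354835510253906, 85.8521728515625), 87.50719451904297)
66 145 [[-44.0, 0.0, 67.0], [-19.0, 11.0, 69.0], [-1.0, 15.0, 71.0], [32.0, 19.0, 72.0], [41.0, 23.0, 76.0]] 
[... 460 characters left out ...]
2260742), (30.08053207397461, 140.52638244628906), 88.0176773071289)
37 106 [[-65.0, -4.0, 37.0], [-25.0, 18.0, 39.0], [1.0, 21.0, 42.0], [30.0, 22.0, 46.0], [65.0, 24.0, 50.0]] ((-1.5011062622070312, 10.057132720947266), (30.256399154663086, 137.5885467529297), 89.468505859375)
50 91 [[-43.0, 10.0, 50.0], [-23.0, 21.0, 54.0], [0.0, 22.0, 58.0], [25.0, 24.0, 60.0], [44.0, 26.0, 64.0]] ((0.5750541687011719, 22.469383239746094), (19.155109405517578, 89.31830596923828), 80.76168823242188)
66 177 [[-43.0, -3.0, 66.0], [-23.0, 8.0, 70.0], [3.0, 14.0, 71.0], [24.0, 21.0, 73.0], [43.0, 26.0, 76.0]] ((-0.9760055541992188, 11.304132461547852), (32.34291458129883, 88.2889175415039), 88.36451721191406)
```

View pics/c3.png

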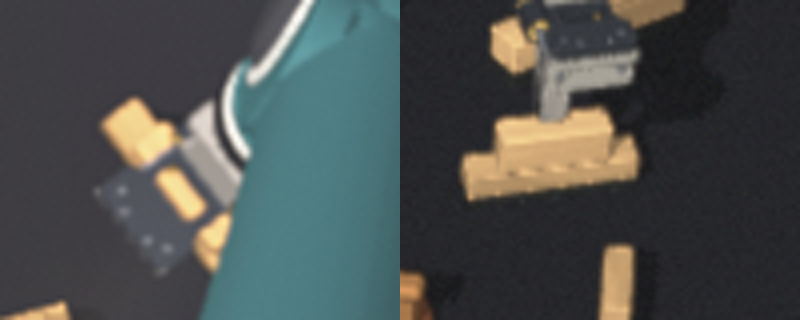

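```bash
cat >> h.py <<'E'
def proj(n,X):
    c=viewer.camera_info(n);f=210/np.tan(np.radians(c['vfov'])/2)
    p=np.atleast_2d(X)@np.array(c['R']).T+np.array(c['t']);a=p[:,:2]/p[:,2:];a=a*(1+c['k1']*(a**2).sum(1,keepdims=True))
    return np.c_[a*f+[c['cx'],c['cy']],p[:,2]]
E
python3 - <<'E'
from h import *
s=readout.read_state();R=Ro.from_rotvec(s['ee_rot']);print(s['grip_width'])
L=np.array([[0,0,0],[0,0,-.03],[0,0,-.06],[0,.064,-.05],[0,-.064,-.05]])
X=R.apply(L)+s['tool_pos']
for n in ['top','side']:
    im,d=viewer.get_image(n);q=proj(n,X);print(n,q.round(2).tolist())
    print([d[int(b),int(a)].round(3) for a,b,_ in q])
    if n=='side':
        P=cloud(n,d);m=(d>0)&(np.linalg.norm(P[...,:2]-s['tool_pos'][:2],axis=-1)<.13)&(P[...,2]>.08)&(P[...,2]<.3)
        A=R.inv().apply(P[m]-s['tool_pos'])*1000
        for lo in range(-200,-30,10):
            k=(A[:,2]>=lo)&(A[:,2]<lo+10)
            if k.sum(): print(lo,k.sum(),np.percentile(A[k],[2,50,98],axis=0).round().tolist())
        o=cv2.resize(im[60:180,260:400],None,fx=5,fy=5,interpolation=cv2.INTER_CUBIC)
        for a,b,_ in q: cv2.circle(o,(int((a-260)*5),int((b-60)*5)),4,(255,0,0),-1)
        save('c4',o)
E
```

```text
0.006690834838448291
top [[396.22, 205.19, 1.21], [398.91, 203.31, 1.18], [401.73, 201.33, 1.15], [419.48, 187.81, 1.17], [381.7, 216.41, 1.16]]
[np.float32(1.17), np.float32(1.048), np.float32(1.026), np.float32(0.766), np.float32(1.044)]
side [[316.22, 147.02, 1.31], [316.81, 139.49, 1.29], [317.42, 131.71, 1.27], [312.0, 122.45, 1.32], [322.8, 147.03, 1.23]]
[np.float32(1.281), np.float32(1.269), np.float32(1.16), np.float32(1.41), np.float32(1.286)]
-200 50 [[-19.0, -44.0, -200.0], [4.0, -41.0, -195.0], [20.0, -35.0, -190.0]]
-190 56 [[-17.0, -44.0, -190.0], [9.0, -40.0, -184.0], [24.0, 10.0, -180.0]]
-180 68 [[-18.0, -44.0, -180.0], [11.0, -40.0, -174.0], [24.0, 12.0, -170.0]]
-170 328 [[-26.0, -98.0, -169.0], [10.0, -67.0, -165.0], [31.0, 86.0, -160.0]]
-160 96 [[-27.0, -96.0, -160.0], [11.0, -91.0, -157.0], [32.0, 85.0, -150.0]]
-150 126 [[-22.0, -95.0, -150.0], [24.0, -22.0, -145.0], [33.0, 79.0, -140.0]]
-140 126 [[-27.0, -90.0, -140.0], [21.0, -82.0, -136.0], [33.0, 82.0, -130.0]]
-130 60 [[-29.0, -90.0, -130.0], [14.0, -85.0, -126.0], [31.0, 80.0, -122.0]]
-100 7 [[10.0, -15.0, -97.0], [11.0, -6.0, -94.0], [12.0, 9.0, -91.0]]
-90 6 [[10.0, -8.0, -88.0], [11.0, 0.0, -85.0], [12.0, 8.0, -82.0]]
-80 5 [[10.0, -10.0, -77.0], [11.0, 1.0, -75.0], [12.0, 7.0, -71.0]]
-70 17 [[-5.0, -18.0, -70.0], [6.0, -15.0, -64.0], [11.0, 3.0, -60.0]]
-60 22 [[-8.0, -17.0, -59.0], [5.0, -14.0, -56.0], [11.0, 2.0, -51.0]]
-50 17 [[-6.0, -18.0, -49.0], [4.0, -12.0, -45.0], [11.0, -0.0, -42.0]]
```

View pics/c4.png

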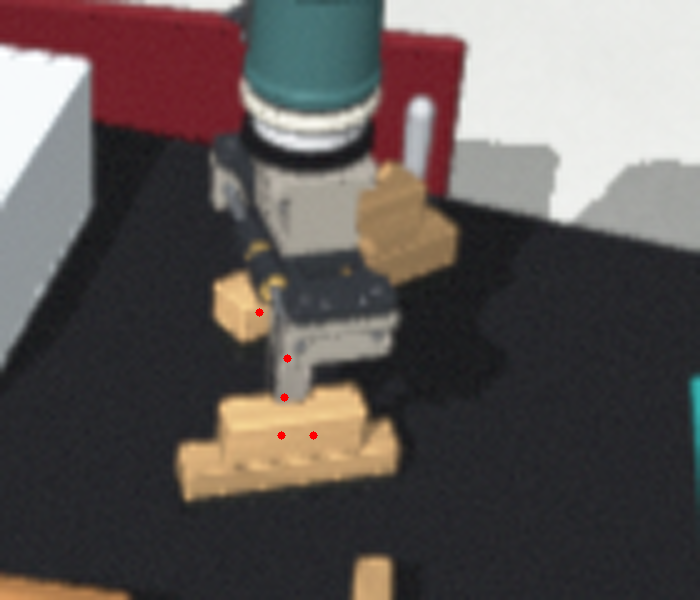

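```bash
python3 -m crank '[[[0,0,-1],[0,0,0],-1],[[0,0,-2.5],[0,0,0],-1],[[0,0,-4],[0,0,0],1],[[0,0,-4],[0,0,0],1],[[0,0,-4],[0,0,0],1],[[0,0,-4],[0,0,0],1],[[0,0,-4],[0,0,0],1],[[0,0,-4],[0,0,0],1],[[0,0,-4],[0,0,0],1],[[0,0,-4],[0,0,0],1],[[0,0,-4],[0,0,0],1]]'
python3 - <<'E'
from h import *
s=readout.read_state();R=Ro.from_rotvec(s['ee_rot']);print(s['grip_width'],s['ft_force'])
for n in ['side','top']:
    im,d=viewer.get_image(n);P=cloud(n,d);m=(d>0)&(np.linalg.norm(P[...,:2]-s['tool_pos'][:2],axis=-1)<.11)&(P[...,2]>.085)&(P[...,2]<.32)
    A=R.inv().apply(P[m]-s['tool_pos'])*1000
    for lo in range(-140,40,10):
        k=(A[:,2]>=lo)&(A[:,2]<lo+10)
        if k.sum(): print(n,lo,k.sum(),np.percentile(A[k],[2,50,98],axis=0).round().tolist())
    I=im.astype(int);wood=(I[...,0]>I[...,2]*1.35)&(I[...,0]>110)
    m=wood&(d>0)&(P[...,0]>.40)&(P[...,0]<.57)&(P[...,1]>-.5)&(P[...,1]<-.34)&(P[...,2]>.005)&(P[...,2]<.09)
    for lo,hi in [(.02,.033),(.05,.08),(.064,.08)]:
        k=m&(P[...,2]>lo)&(P[...,2]<hi);print(n,lo,k.sum(),cv2.minAreaRect(P[k][:,:2].astype(np.float32)),np.median(P[k],0))
    o=cv2.resize(im[60:200,260:430],None,fx=2.3,fy=2.3,interpolation=cv2.INTER_CUBIC) if n=='side' else np.hstack([o,cv2.resize(im[120:260,310:480],None,fx=2.3,fy=2.3,interpolation=cv2.INTER_CUBIC)])
save('c5',o)
E
```

```text
time_s: 5.62
tool_pos: [0.4908, -0.4229, 0.1395]
ee_rot: [2.992, 0.935, 0.007]
ft_force: [-0.9, -0.2, 0.1]
grip_width: 0.958
0.9582774911422606 [-0.9007497  -0.21615423  0.09525589]
side -140 152 [[-27.0, -90.0, -140.0], [23.0, -84.0, -136.0], [33.0, 70.0, -130.0]]
side -130 68 [[-27.0, -89.0, -130.0], [8.0, -86.0, -127.0], [32.0, 68.0, -122.0]]
side -120 6 [[1.0, 45.0, -119.0], [5.0, 47.0, -115.0], [8.0, 49.0, -111.0]]
side -110 18 [[-8.0, -65.0, -107.0], [2.0, -63.0, -104.0], [11.0, 51.0, -101.0]]
side -100 43 [[-10.0, -65.0, -100.0], [1.0, -60.0, -95.0], [12.0, 53.0, -91.0]]
side -90 38 [[-8.0, -65.0, -90.0], [7.0, -59.0, -85.0], [12.0, 52.0, -80.0]]
side -80 36 [[-8.0, -63.0, -80.0], [6.0, -59.0, -75.0], [11.0, 50.0, -70.0]]
side -70 37 [[-7.0, -63.0, -70.0], [5.0, -58.0, -65.0], [11.0, 47.0, -60.0]]
side -60 30 [[-9.0, -61.0, -60.0], [4.0, -56.0, -55.0], [11.0, 46.0, -51.0]]
side -50 46 [[-8.0, -60.0, -49.0], [2.0, -48.0, -45.0], [11.0, 46.0, -40.0]]
side -40 19 [[-8.0, -56.0, -40.0], [2.0, 42.0, -37.0], [10.0, 47.0, -33.0]]
side 0.02 139 ((0.48459288477897644, -0.41357916593551
[... 367 characters left out ...]
7376), 32.37134552001953) [ 0.48767496 -0.4168408   0.07001345]
top -140 20 [[-27.0, -45.0, -140.0], [25.0, -35.0, -138.0], [27.0, -19.0, -136.0]]
top -130 5 [[-20.0, -87.0, -124.0], [2.0, -85.0, -124.0], [26.0, -85.0, -123.0]]
top 0.02 66 ((0.4659534692764282, -0.41118860244750977), (0.10424250364303589, 0.16161485016345978), 75.74671173095703) [ 0.51879865 -0.39896233  0.0304872 ]
top 0.05 52 ((0.4885893166065216, -0.4234067499637604), (0.09071079641580582, 0.02764228917658329), 33.9605827331543) [ 0.51447324 -0.40651918  0.06978931]
top 0.064 45 ((0.4886198341846466, -0.42340192198753357), (0.09082543104887009, 0.02689586579799652), 33.42432403564453) [ 0.51650134 -0.40664332  0.07018445]
```

View pics/c5.png

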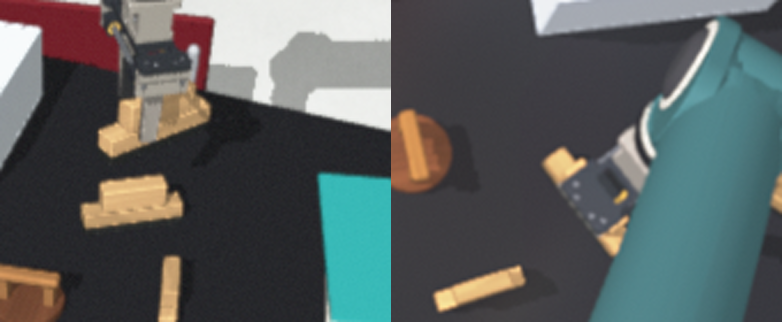

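The pictures show the real fingertips sitting about 34 mm above the reported TCP (body underside at −122 instead of −88). The fingers closed over the top of the block, which is still standing in place. I'll correct by going 34 mm lower.

```bash
python3 -m crank '[[[-0.04,-0.1,1.5],[0.06,-0.05,0.2],1],[[-0.04,-0.1,3],[0.06,-0.05,0.2],1],[[-0.04,-0.1,4.5],[0.06,-0.05,0.2],1],[[-0.04,-0.1,5.2],[0.06,-0.05,0.2],1],[[-0.04,-0.1,5.45],[0.06,-0.05,0.2],1],[[-0.04,-0.1,5.45],[0.06,-0.05,0.2],1],[[-0.04,-0.1,5.45],[0.06,-0.05,0.2],-1],[[-0.04,-0.1,5.45],[0.06,-0.05,0.2],-1],[[-0.04,-0.1,5.45],[0.06,-0.05,0.2],-1],[[-0.04,-0.1,5.45],[0.06,-0.05,0.2],-1],[[-0.04,-0.1,5.45],[0.06,-0.05,0.2],-1],[[-0.04,-0.1,5.45],[0.06,-0.05,0.2],-1],[[-0.04,-0.1,5.45],[0.06,-0.05,0.2],-1],[[-0.04,-0.1,5.45],[0.06,-0.05,0.2],-1],[[-0.04,-0.1,5.45],[0.06,-0.05,0.2],-1]]' 40
python3 - <<'E'
from h import *
s=readout.read_state();R=Ro.from_rotvec(s['ee_rot']);print(s['tool_pos'],s['grip_width']*92,s['ft_force'])
z=np.radians(-13.3);c,q=np.cos(z),np.sin(z)
RT=Ro.from_matrix(np.c_[[c,q,0],[q,-c,0],[0,0,-1.]])
print((R.inv()*RT).as_rotvec()/np.radians(6))
for st in [(.005,.09),(.005,-.11)]:
    w=np.array([.536,.2165])+st[0]*np.array([c,q])+st[1]*np.array([-q,c]);print(w,R.inv().apply(np.r_[w,s['tool_pos'][2]]-s['tool_pos'])/.025)
E
```

```text
time_s: 7.6
tool_pos: [0.4894, -0.4222, 0.0032]
ee_rot: [3.006, 0.905, -0.004]
ft_force: [0.1, -0.8, -1.2]
grip_width: 0.303
[ 0.48942533 -0.42220946  0.00323245] 27.84757312737325 [ 0.11957343 -0.80278436 -1.15994501]
[0.02834385 0.02179178 7.79997481]
[0.56157037 0.30293585] [ 18.41561422 -22.59469965  -0.0985547 ]
[0.51556042 0.10830008] [ 12.58391954 -17.11833776  -0.07031265]
```

```bash
python3 -m crank '[[[0,0,-1.5],[0,0,0],-1],[[0,0,-3],[0,0,0],-1],[[0.4,-0.5,-4],[0,0,0.2],-1],[[1.5,-1.8,-4],[0,0,0.6],-1],[[2.8,-3.4,-4],[0,0,1.2],-1],[[4.1,-5,-4],[0,0,1.8],-1],[[5.4,-6.6,-4],[0,0,2.4],-1],[[6.7,-8.2,-4],[0,0,3],-1],[[8,-9.8,-4],[0,0,3.6],-1],[[9.3,-11.4,-4],[0,0,4.2],-1],[[10.6,-13,-4],[0,0,4.8],-1],[[11.9,-14.6,-4],[0,0,5.4],-1],[[13.2,-16.2,-4],[0,0,6],-1],[[14.5,-17.8,-4],[0,0,6.6],-1],[[15.8,-19.4,-4],[0,0,7.2],-1],[[17.1,-21,-4],[0.02,0.02,7.8],-1],[[18,-22.1,-4],[0.02,0.02,7.8],-1],[[18.42,-22.6,-4],[0.02,0.02,7.8],-1],[[18.42,-22.6,-4],[0.02,0.02,7.8],-1],[[18.42,-22.6,-4],[0.02,0.02,7.8],-1]]'
python3 - <<'E'
from h import *
s=readout.read_state();R=Ro.from_rotvec(s['ee_rot']);print(s['tool_pos'],s['grip_width']*92,s['ft_force'],s['q'].round(2))
print(R.as_matrix().round(3))
z=np.radians(-13.3);c,q=np.cos(z),np.sin(z)
for n in ['side','top']:
    im,d=viewer.get_image(n);P=cloud(n,d)
    e=P[...,:2]-[.536,.2165];S=np.dstack([e@[c,q],e@[-q,c],P[...,2]])*1000
    I=im.astype(int);wood=(I[...,0]>I[...,2]*1.35)&(I[...,0]<I[...,1]*1.7)&(I[...,0]>90)
    m=(d>0)&wood&(abs(S[...,0])<110)&(S[...,1]>50)&(S[...,1]<150)&(S[...,2]>60)&(S[...,2]<200)
    print(n,m.sum(),np.percentile(S[m],[1,10,50,90,99],axis=0).round(0).tolist(),cv2.minAreaRect(S[m][:,:2].astype(np.float32)))
    for t in ['chip_a_mid','chip_b_mid']:
        for r in models.trace(n,t): print(t,r['score'],r['box'],np.median(S[r['mask']&(d>0)],0).round())
    red=(d>0)&(I[...,0]>2.2*I[...,1])&(abs(S[...,0])<80)&(abs(S[...,1])<110);print('board z',np.percentile(S[red][:,2],[10,50,90]))
    o=cv2.resize(im[200:400,100:330] if n=='side' else im[120:280,60:260],(390,330),interpolation=cv2.INTER_CUBIC)
    O=o if n=='side' else np.hstack([O,o])
save('c6',O)
E
```

```text
time_s: 10.1
tool_pos: [0.5621, 0.3009, 0.1005]
ee_rot: [3.117, -0.367, -0.0]
ft_force: [-0.0, -0.2, -2.8]
grip_width: 0.301
[0.56208395 0.30086155 0.1004769 ] 27.673839408305202 [-0.00381474 -0.17720279 -2.84190188] [-0.42  0.54 -0.16  1.69  0.11  0.92 -2.44]
[[ 0.973 -0.232 -0.001]
 [-0.232 -0.973 -0.003]
 [ 0.     0.003 -1.   ]]
side 954 [[-66.0, 75.0, 108.0], [-62.0, 79.0, 121.0], [-33.0, 91.0, 154.0], [4.0, 102.0, 169.0], [37.0, 103.0, 171.0]] ((-13.652801513671875, 85.36924743652344), (105.92832946777344, 54.3134651184082), 11.810687065124512)
chip_a_mid 0.91 [129.4, 375.7, 17.1, 26.5] [ -7. 204.  18.]
chip_a_mid 0.45 [180.6, 303.6, 14.2, 10.6] [23. 27. 42.]
board z [29.19477705 31.10123534 32.96252763]
top 432 [[-65.0, 71.0, 109.0], [-58.0, 73.0, 119.0], [-32.0, 79.0, 133.0], [65.0, 95.0, 167.0], [73.0, 100.0, 170.0]] ((4.56939697265625, 85.46561431884766), (32.1304931640625, 140.11126708984375), 89.99937438964844)
chip_a_mid 0.44 [99.9, 181.7, 4.0, 10.0] [ -2. 187.  16.]
chip_b_mid 0.62 [177.4, 199.9, 11.9, 12.0] [-19. -66.  42.]
board z [27.25357317 30.25917069 33.40232938]
```

View pics/c6.png

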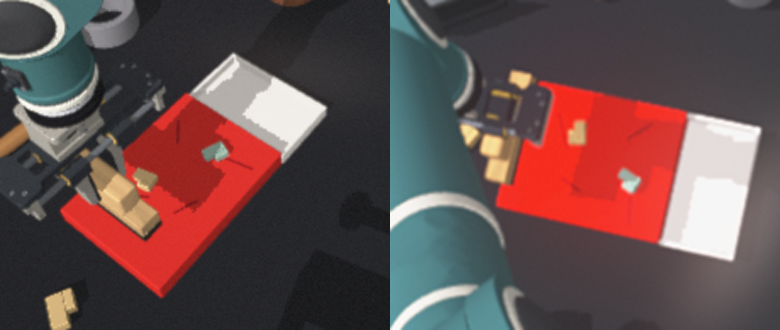

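```bash
python3 -m crank '[[[0,0,1],[0,0,0],-1],[[0,0,2],[0,0,0],-1],[[0,0,2.5],[0,0,0],-1],[[0,0,2.63],[0,0,0],-1],[[0,0,2.63],[0,0,0],-1]]'
python3 -m crank '[[[0,0.4,0],[0,0,0],-1],[[0,0.8,0],[0,0,0],-1],[[0,1.2,0],[0,0,0],-1],[[0,1.6,0],[0,0,0],-1],[[0,2.0,0],[0,0,0],-1],[[0,2.4,0],[0,0,0],-1],[[0,2.8,0],[0,0,0],-1],[[0,3.2,0],[0,0,0],-1],[[0,3.6,0],[0,0,0],-1],[[0,4.0,0],[0,0,0],-1],[[0,4.4,0],[0,0,0],-1],[[0,4.8,0],[0,0,0],-1],[[0,5.2,0],[0,0,0],-1],[[0,5.6,0],[0,0,0],-1]]'
python3 - <<'E'
from h import *
s=readout.read_state();R=Ro.from_rotvec(s['ee_rot']);print(s['tool_pos'],s['grip_width']*92,s['ft_force'])
print(R.as_matrix().round(3))
z=np.radians(-13.3);c,q=np.cos(z),np.sin(z)
for n in ['side','top']:
    im,d=viewer.get_image(n);P=cloud(n,d)
    e=P[...,:2]-[.536,.2165];S=np.dstack([e@[c,q],e@[-q,c],P[...,2]])*1000
    for t in ['chip_a_mid','chip_b_mid']:
        for r in models.trace(n,t): print(n,t,r['score'],r['box'],np.median(S[r['mask']&(d>0)],0).round())
    o=cv2.resize(im[200:400,100:330] if n=='side' else im[120:280,60:260],(390,330),interpolation=cv2.INTER_CUBIC)
    O=o if n=='side' else np.hstack([O,o])
save('c7',O)
E
```

```text
time_s: 11.02
tool_pos: [0.5625, 0.3028, 0.0357]
ee_rot: [3.12, -0.366, 0.001]
ft_force: [-0.0, -0.4, -2.4]
grip_width: 0.299
time_s: 12.78
tool_pos: [0.5299, 0.166, 0.0358]
ee_rot: [3.12, -0.366, 0.002]
ft_force: [0.3, 0.4, -2.1]
grip_width: 0.302
[0.52992755 0.16595015 0.03579463] 27.771737611537848 [ 0.26743157  0.39549041 -2.05571694]
[[ 0.973 -0.231  0.001]
 [-0.231 -0.973 -0.   ]
 [ 0.001  0.    -1.   ]]
side chip_a_mid 0.88 [129.1, 375.8, 21.2, 28.8] [ -8. 204.  18.]
side chip_b_mid 0.38 [232.1, 282.3, 7.5, 7.3] [-28. -84.  42.]
top chip_a_mid 0.51 [91.0, 177.4, 13.0, 15.0] [ -6. 200.  16.]
top chip_b_mid 0.61 [186.0, 202.2, 10.4, 13.2] [-21. -86.  42.]
```

View pics/c7.png

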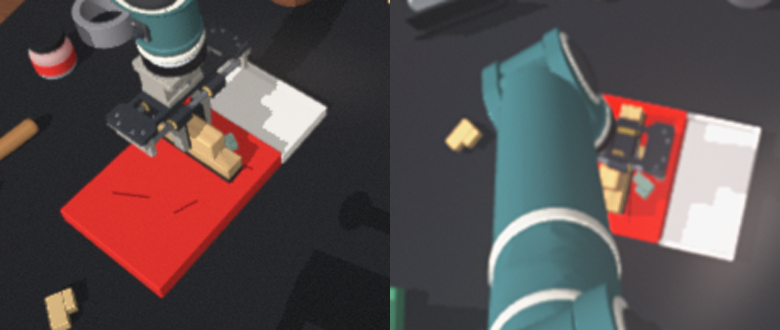

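```bash
python3 -m crank '[[[0,0.3,0],[0,0,0],-1],[[0,0.6,0],[0,0,0],-1],[[0,0.9,0],[0,0,0],-1],[[0,1.2,0],[0,0,0],-1],[[0,1.5,0],[0,0,0],-1],[[0,1.8,0],[0,0,0],-1],[[0,2.1,0],[0,0,0],-1],[[0,2.4,0],[0,0,0],-1],[[0,2.7,0],[0,0,0],-1],[[0,2.9,0],[0,0,0],-1],[[0,2.9,0],[0,0,0],-1],[[0,2.9,0],[0,0,0],-1],[[0,2.9,-2],[0,0,0],-1],[[0,2.9,-3],[0,0,0],-1],[[0,2.9,-3],[0,0,0],-1]]'
python3 - <<'E'
from h import *
s=readout.read_state();R=Ro.from_rotvec(s['ee_rot']);print(s['tool_pos'],s['grip_width']*92,s['ft_force'])
z=np.radians(-13.3);c,q=np.cos(z),np.sin(z)
for n in ['side','top']:
    im,d=viewer.get_image(n);P=cloud(n,d)
    e=P[...,:2]-[.536,.2165];S=np.dstack([e@[c,q],e@[-q,c],P[...,2]])*1000
    for t in ['chip_a_mid','chip_b_mid']:
        for r in models.trace(n,t): print(n,t,r['score'],r['box'],np.median(S[r['mask']&(d>0)],0).round())
    o=cv2.resize(im[200:400,100:330] if n=='side' else im[120:280,60:260],(390,330),interpolation=cv2.INTER_CUBIC)
    O=o if n=='side' else np.hstack([O,o])
save('c8',O)
t=np.radians(33.6);RT=Ro.from_rotvec([3.006,.905,0]);RT=Ro.from_rotvec(RT.as_rotvec()/np.linalg.norm(RT.as_rotvec())*np.pi)
print('back',(R.inv()*RT).as_rotvec()/np.radians(6),R.inv().apply(np.array([.4894,-.4222,.1])-s['tool_pos'])/.025)
E
```

```text
time_s: 14.95
tool_pos: [0.515, 0.0973, 0.1126]
ee_rot: [-3.119, 0.364, -0.009]
ft_force: [0.3, -0.2, -3.3]
grip_width: 0.301
[0.51501434 0.09726076 0.11262692] 27.72639203109384 [ 0.28163582 -0.19400758 -3.32111063]
side chip_a_mid 0.63 [130.1, 376.0, 21.7, 27.7] [ -8. 204.  17.]
top chip_a_mid 0.68 [92.0, 179.6, 11.6, 14.4] [ -6. 199.  16.]
top chip_b_mid 0.37 [204.8, 207.6, 10.9, 9.7] [ -17. -142.   24.]
back [ 9.12154826e-04 -5.56247146e-02 -7.80393318e+00] [ 3.78516812 20.45701723  0.48060188]
```

View pics/c8.png

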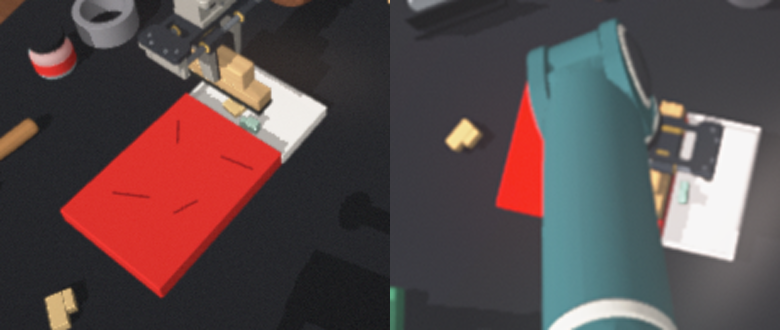

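```bash
python3 -m crank '[[[0.2,1.2,0],[0,0,-0.3],-1],[[0.5,2.6,0],[0,0,-0.8],-1],[[0.8,4.2,0],[0,0,-1.4],-1],[[1.1,5.8,0],[0,0,-2],-1],[[1.4,7.4,0],[0,0,-2.6],-1],[[1.7,9,0],[0,0,-3.2],-1],[[2,10.6,0],[0,0,-3.8],-1],[[2.3,12.2,0],[0,0,-4.4],-1],[[2.6,13.8,0],[0,0,-5],-1],[[2.9,15.4,0],[0,0,-5.7],-1],[[3.2,17,0],[0,0,-6.4],-1],[[3.5,18.6,0],[0,0,-7.1],-1],[[3.7,19.8,0],[0,-0.06,-7.8],-1],[[3.78,20.46,0],[0,-0.06,-7.8],-1],[[3.78,20.46,0],[0,-0.06,-7.8],-1],[[3.78,20.46,0],[0,-0.06,-7.8],-1]]'
python3 - <<'E'
from h import *
s=readout.read_state();R=Ro.from_rotvec(s['ee_rot']);print(s['tool_pos'],s['grip_width']*92,s['ft_force'])
z=np.radians(-13.3);c,q=np.cos(z),np.sin(z)
for n in ['side','top']:
    im,d=viewer.get_image(n);P=cloud(n,d)
    e=P[...,:2]-[.536,.2165];S=np.dstack([e@[c,q],e@[-q,c],P[...,2]])*1000
    for t in ['chip_a_mid','chip_b_mid']:
        for r in models.trace(n,t):
            p=S[r['mask']&(d>0)];print(n,t,r['score'],r['box'],np.percentile(p,[5,50,95],axis=0).round().tolist())
    o=cv2.resize(im[210:310,190:310] if n=='side' else im[155:255,150:270],(390,330),interpolation=cv2.INTER_CUBIC)
    O=o if n=='side' else np.hstack([O,o])
save('c9',O)
RT=Ro.from_rotvec([3.006,.905,0]);RT=Ro.from_rotvec(RT.as_rotvec()/np.linalg.norm(RT.as_rotvec())*np.pi)
print('back',(R.inv()*RT).as_rotvec()/np.radians(6),R.inv().apply(np.array([.4894,-.4222,.0032])-s['tool_pos'])/.025)
E
```

```text
time_s: 17.25
tool_pos: [0.4869, -0.4211, 0.1095]
ee_rot: [-3.006, -0.906, 0.012]
ft_force: [-0.4, 0.1, -2.7]
grip_width: 0.301
[ 0.48694916 -0.42111564  0.10946409] 27.655810222696132 [-0.40706907  0.09402281 -2.66266937]
side chip_a_mid 0.6 [132.3, 372.9, 15.3, 28.0] [[-23.0, 186.0, 9.0], [-9.0, 203.0, 18.0], [8.0, 219.0, 20.0]]
side chip_a_mid 0.46 [231.9, 260.5, 13.7, 10.1] [[9.0, -156.0, 8.0], [20.0, -146.0, 16.0], [37.0, -137.0, 19.0]]
top chip_a_mid 0.66 [90.8, 180.7, 15.3, 12.5] [[-21.0, 180.0, 3.0], [-6.0, 199.0, 16.0], [10.0, 217.0, 20.0]]
top chip_b_mid 0.46 [209.8, 205.4, 4.5, 12.1] [[-28.0, -146.0, 15.0], [-16.0, -142.0, 24.0], [-6.0, -136.0, 29.0]]
back [-0.03945156  0.06125231  0.00507714] [0.08500166 0.10788499 4.24969616]
```

View pics/c9.png

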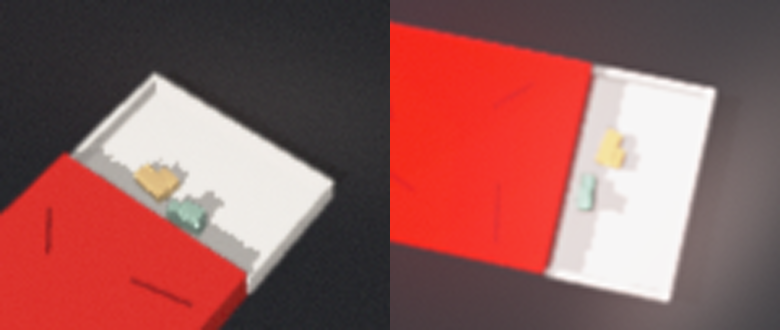

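Both chips lie in the tray, the tan one flat and the grey-green one on its edge. Now I'll set the block down.

```bash
python3 -m crank '[[[0.08,0.11,1.5],[-0.04,0.06,0],-1],[[0.08,0.11,3],[-0.04,0.06,0],-1],[[0.08,0.11,3.8],[-0.04,0.06,0],-1],[[0.08,0.11,4.1],[-0.04,0.06,0],-1],[[0.08,0.11,4.25],[-0.04,0.06,0],-1],[[0.08,0.11,4.25],[-0.04,0.06,0],-1],[[0.08,0.11,4.25],[-0.04,0.06,0],-1]]'
```

```text
time_s: 18.42
tool_pos: [0.4899, -0.4243, 0.0049]
ee_rot: [3.005, 0.905, 0.001]
ft_force: [-0.5, -0.4, -1.3]
grip_width: 0.305
```

```bash
python3 -m crank '[[[0.03,-0.08,0.03],[0,0,0],-1],[[0.03,-0.08,0.07],[0,0,0],-1],[[0.03,-0.08,0.07],[0,0,0],-1]]'
```

```text
time_s: 18.8
tool_pos: [0.4897, -0.4222, 0.0034]
ee_rot: [3.005, 0.905, 0.002]
ft_force: [1.1, 0.4, -1.3]
grip_width: 0.299
```

```bash
python3 -m crank '[[[0,0,0],[0,0,0],-0.2],[[0,0,0],[0,0,0],0],[[0,0,0],[0,0,0],0.3],[[0,0,0],[0,0,0],1],[[0,0,0],[0,0,0],1],[[0,0,0],[0,0,0],1],[[0,0,0],[0,0,0],1],[[0,0,0],[0,0,0],1],[[0,0,-0.5],[0,0,0],1],[[0,0,-1.5],[0,0,0],1],[[0,0,-3],[0,0,0],1],[[0,0,-4.5],[0,0,0],1],[[0,0,-6],[0,0,0],1],[[0,0,-6],[0,0,0],1],[[0,0,-6],[0,0,0],1],[[0,0,-6],[0,0,0],1]]'
python3 - <<'E'
from h import *
s=readout.read_state();print(s['tool_pos'],s['grip_width'],s['ft_force'])
z=np.radians(-13.3);c,q=np.cos(z),np.sin(z)
for n in ['side','top']:
    im,d=viewer.get_image(n);P=cloud(n,d)
    e=P[...,:2]-[.536,.2165];S=np.dstack([e@[c,q],e@[-q,c],P[...,2]])*1000
    for t in ['chip_a_mid','chip_b_mid']:
        for r in models.trace(n,t):
            p=S[r['mask']&(d>0)];print(n,t,round(r['score'],2),np.percentile(p,[5,50,95],axis=0).round().tolist())
    I=im.astype(int);wood=(I[...,0]>I[...,2]*1.35)&(I[...,0]>110)
    m=wood&(d>0)&(P[...,0]>.40)&(P[...,0]<.57)&(P[...,1]>-.5)&(P[...,1]<-.34)
    for lo,hi in [(.015,.033),(.062,.08)]:
        k=m&(P[...,2]>lo)&(P[...,2]<hi);print(n,lo,k.sum(),cv2.minAreaRect(P[k][:,:2].astype(np.float32)),np.median(P[k],0))
    if n=='side': save('c10',cv2.resize(im[60:320,180:430],(600,600)))
E
```

```text
time_s: 20.8
tool_pos: [0.4886, -0.4212, 0.1522]
ee_rot: [3.007, 0.906, -0.0]
ft_force: [-0.5, 0.4, 0.6]
grip_width: 0.997
[ 0.48863784 -0.42117617  0.15215012] 0.9974774273317718 [-0.54374694  0.3697076   0.56260315]
side chip_a_mid 0.75 [[-23.0, 187.0, 10.0], [-9.0, 205.0, 17.0], [9.0, 220.0, 20.0]]
side chip_a_mid 0.68 [[10.0, -157.0, 8.0], [20.0, -145.0, 16.0], [35.0, -137.0, 19.0]]
side chip_a_mid 0.62 [[-89.0, -208.0, 4.0], [-10.0, -17.0, 30.0], [81.0, 113.0, 33.0]]
side chip_b_mid 0.47 [[-31.0, -137.0, 10.0], [-21.0, -131.0, 20.0], [-7.0, -129.0, 28.0]]
side 0.015 196 ((0.4852883219718933, -0.4147093594074249), (0.13978207111358643, 0.024017082527279854), 30.634496688842773) [ 0.48316436 -0.40976649  0.02453079]
side 0.062 209 ((0.48776164650917053, -0.42061254382133484), (0.09027313441038132, 0.03443491458892822), 30.913015365600586) [ 0.48791196 -0.41612942  0.06953467]
top chip_a_mid 0.68 [[-22.0, 180.0, 3.0], [-6.0, 200.0, 15.0], [10.0, 216.0, 20.0]]
top chip_a_mid 0.52 [[12.0, -159.0, 12.0], [22.0, -151.0, 16.0], [35.0, -142.0, 21.0]]
top chip_b_mid 0.5 [[-30.0, -146.0, 10.0], [-17.0, -141.0, 24.0], [-6.0, -134.0, 29.0]]
top 0.015 78 ((0.464756041765213, -0.4117528796195984), (0.1070437952876091, 0.1594485491514206), 75.9999771118164) [ 0.52474841 -0.39591217  0.02965831]
top 0.062 42 ((0.48812294006347656, -0.4228651821613312), (0.09080106019973755, 0.02584638074040413), 32.870479583740234) [ 0.45886483 -0.43586694  0.07048631]
```

View pics/c10.png

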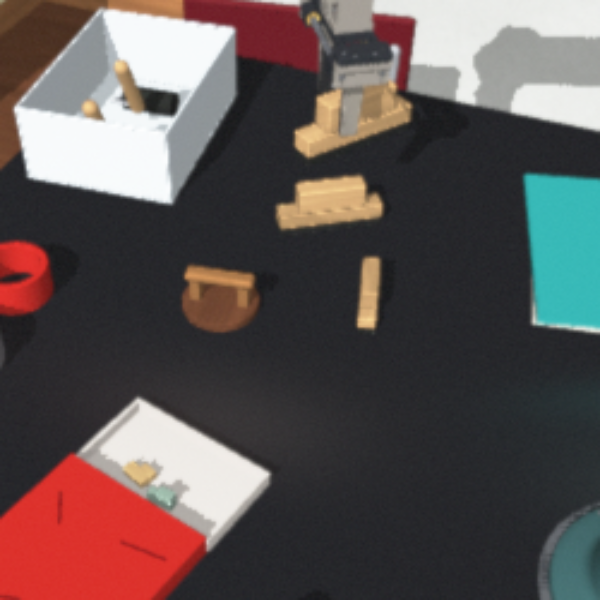

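```bash
python3 -c "
from rig import arm
print(arm.sign_off())"
```

```text
the job is handed in; nothing more can be done
None
```

The job is done and handed in at about 21 s. I swept both chips off the board into the white tray with the middle-sized block. The block is back upright where I found it, released, and the arm is clear of it.

- **Missed first grasp:** my first attempt closed over the top of the block. The pictures showed the fingertips about 34 mm higher than the reported TCP. I raised the arm, corrected for that, and the second grip held at 27.8 mm. The miss hardly moved the block.
- **Chips:** in the last pictures the tan chip lies flat in the tray. The grey-green chip is also in the tray, but standing on its long edge near the board's end. The larger tan piece on the bench was not touched.
- **Block:** it stands with its centre at about (0.488, −0.422), against (0.488, −0.422) at the start, so within about 2 mm. Its angle measures 31–33°, against 34–35° before, so it may be turned 2–3°. The two cameras disagreed by about 2° on this.
- **Force:** the wrist force readings I saw stayed under 10 N; the highest was during the missed grasp.

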